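Set the slab roller to its third click and try the gap with a guide slat

ROBOT

A 6-joint arm with a two-finger parallel gripper is mounted at the origin on a cart in front of the work surface, level with it; the furniture and walls round the work are solid. World frame = base frame: x ahead of the robot, y to its left, z up, the work surface at z = 0. Lengths are in mm, angles in rad, forces in N, time in s.
With the tool pointing down it reaches from about 375 to 975 mm from the base axis. Payload 3.8 kg.
Tool frame: the origin (TCP) lies midway between the tips of the shut fingers; the grasp point (between the pads) lies 19 mm behind it; z points along the fingers, y is the line along which they close (so a half turn about z gives the same grasp; the last joint's range is limited). The gripper opens to 88 mm and grips with 3 to 60 N. Pads are 18 mm wide; open, the fingers measure 123 mm over their backs; the gripper's body (75 mm by 187 mm) begins 45 mm behind the grasp point.
Start: joints at [-1.23, 0.264, 1.604, -0, 1.274, -0.037], TCP at [248.986, -627.395, 238.706] pointing down, gripper open.
Joint ranges: [-2.63, 2.63], [-0.94, 2.18], [0.31, 2.57], [-1.31, 4.45], [0, 2.66], [-2.55, 2.55]. Speed limits (rad/s): [2.57, 2.57, 3.14, 3.14, 3.14, 3.14].

INTERFACE

Orientations are given as [roll, pitch, yaw] about the fixed x, y, z axes, in that order (R = Rz(yaw) Ry(pitch) Rx(roll)).
In Python, from rig import bot gives the robot as it stands.
- The arm moves only by the tool servo_tool, never from a script. Its argument "rows" is a list of rows, each an object with "hand": the opening, from 0 (shut) to 1 (fully open); "dp": the shift along the tool's x, y, z in mm, a list of three; "roll": the turn about the tool's z in rad. In form: [{"hand": hand, "dp": [dx, dy, dz], "roll": roll}, ...]. A call has 1 to 10 rows; each row is the pose to reach, as a shift and turn from the pose commanded when the call began, along the tool's axes at that moment; what a row does not reach only later rows make up. A row lasts 1/12 s, in which the tool goes at most 41.7 mm and 7.16 degrees, less where a joint would pass 70% of its speed; a pose out of reach is approached as far as the arm can. A call with a gripper value outside its range is refused whole. The fingers move at their own pace and stop on an object; "force" is the grip in N (left out, the last holds). Time passes only in rows, so rows that repeat a pose let the fingers close. It gives the time, the measured TCP pose, the force, the opening and the grip force at its end, in the units of the state.
- bot.observe(): the state, without advancing time (a new reading comes with each control period).
- bot.get_image(name): name is "scene" or "top" or "wrist"; returns the picture (420x560x3 uint8, red, green, blue); there is no depth.
- bot.get_calibration(name): a dict with "K" (3x3 intrinsics, pixels), "k1" (the pictures are not rectified: a ray, as slopes to the right and down, at radius r is drawn at 1 + k1 r^2 times it, then the intrinsics apply), "xyz" and "orientation" of the camera in the world. Camera axes: x right, y up, looking along -z (the intrinsics and any distortion apply to the point x, -y, -z); pixel columns grow to the right and rows downward; lengths in mm; the calibration is good to about 2 mm. A picture is of the moment at which its call begins: read the wrist's pose just before it. get_calibration takes no time and is no camera call; for the wrist camera it gives the pose at the moment of the call.
- bot.sign_off(): hands the job in; it is judged then, once.
Trained networks look in the newest picture that a camera, given by its name, has taken for a name from the list of things; names that differ only in an ending like _2 or _b are one class to them, and where a whole thing is asked for, a point or a joint stands for the part that bears it (a point fixed in the world has none). Each returns a list of dicts, best first, with "confidence" (0 to 1); they miss things now and then, are a little off and sometimes report something else, mostly with a low value. They report only what shows in the picture. A call takes as long as a camera call.
- bot.boxes_of(camera, thing): "centre" ([x, y, z] in mm, in world coordinates, good to about 4 mm: the middle of the surface that is visible of it).
- bot.spot_point(camera, thing): "centre" ([x, y, z] in mm, in world coordinates, good to about 4 mm: a listed point, or the origin of a listed thing).
The state is a dict: "time_s": time; "qpos": joint angles; "joint_vel": joint speeds; "tau": joint torques, N m; "eef_pos": TCP position; "ee_rot": TCP orientation; "force": force on the tool from outside, world axes, zero at the start; "wrist_torque": the same for the moment, N m; "gripper_width": opening from 0.0 (shut) to 1.0 (fully open); "gripper_force": force on a finger pad.
Only numpy, scipy, OpenCV 4.12 (cv2) and the standard library are available. Lean on these libraries where they do the work, as an engineer would, in place of code of your own. Each camera call takes 0.05 s, during which the arm holds its last target. There are 200 camera calls.

TASK

Set the bench slab roller for tile slabs: with a fingertip, push its thickness lever all the way back to the zero stop, then push it out again click by click and leave it in the third notch, without ever running on past that notch. Then check the gap: push the wooden guide slat that lies on the bed endways under the roller until about 50 mm of it stick out on the other side. Only push with shut fingers - grip and lift nothing - and leave the other things where they are.

Things in the scene. Friction and masses are not known exactly. Their poses are not given: they have to be found in the camera images.
- slab_roller: bench slab roller, fixed: plywood bed 196 mm across, 440 mm long, top 60 mm above the table, steel roller across it between two grey side frames (145 mm tall). Origin on the table below the roller's middle. y: feed direction (roughly to the robot's left); x: along the roller, away from the robot; z up. Bed from y -270 (feed-in end) to +170 mm; tie bars 131 mm up at y -100 and +120 mm
- thickness_lever (a joint): lever travel in m along the slab roller's +y. 0 = zero notch (stop 1.5 mm behind it), then a notch every 0.014: third at 0.042, last 0.070. A spring plunger holds it: leaving a notch takes about 7 N, eases to the crest half way (7 mm on), then it snaps by itself into the next. Starts in the first or second notch. Each notch lifts the roller 3 mm, from 0.5 mm above the bed at zero
- lever_grip (a point): middle of the lever's black grip, moving with it: upright round handle 20 to 25 mm across, from 148 to 204 mm above the table (this point 178 mm), over the near side frame, 116 mm from the bed's middle towards the robot. Free on both sides along its travel; the plunger housing, 17 mm across, 160 mm tall, stands 68 mm to -y of the grip's zero position
- roller_nip (a point): point on the bed's top straight below the middle of the roller, axes as the slab roller's; the roller is 44 mm across and 188 mm long
- guide_slat: wooden strip 26 x 300 x 8 mm, 45 g, flat on the feed-in side of the bed, on the half nearer the robot; origin at the centre of its underside, its y along its length and the feed direction (within 0.05 rad). Leading end (+y) 30 to 60 mm short of the roller's middle, other end overhanging the bed by 60 to 90 mm. Fits under the roller only from the third notch on. The slat on the table is not used
- rib_wood: bystander: flat wooden rib 60 x 104 x 8 mm lying on the far half of the bed beside the guide slat; origin at the centre of its underside
- cutter_ring: bystander: round steel clay cutter 55 mm across, 26 mm tall, on the far half of the bed beyond the roller; origin at the centre of its underside
- cone_pack: bystander: three small cones in a strip of clay, 24 x 73 x 54 mm, on the table left of the slab roller; origin at the centre of its underside
- cup_green: bystander: cup 70 mm across, 75 mm tall, on the table at the left, behind the cones; origin at the centre of its underside

How it is judged:
By the outcome, as a careful person would: the job done as asked, in the order asked, and still so for the second after the job is handed in, with the robot touching nothing.
It also fails if it takes over 64 s, if anything falls off the work surface, if the arm or the gripper's body presses on something with over 40 N, if the wrist force passes 120 N, or if a joint passes its speed limit or range.

## Working session

There is one attempt and no reset: what is moved stays moved. The work goes in short steps, Python scripts to look and compute and a tool call to move; the robot and the scene stay as the last step left them, time stands still between calls to the robot, and variables do not carry over. Pictures are saved under pics/ and viewed, at most 10 in all, crops included, and the job is handed in when it is done.

Besides the shell and the picture viewer there is one more tool, called after "Call:" by a JSON object that holds its "fn" and its "kwargs", one argument or row to a line. servo_tool: Moves the arm, as the interface text tells. Its arguments: {"type":"object","properties":{"rows":{"type":"array"},"force":{"type":"number"}},"required":["rows"]}

```bash
mkdir -p pics; cat > h.py <<'E'
from rig import bot
import numpy as np, cv2
from scipy.spatial.transform import Rotation as R
def pic(n,f):
    im=bot.get_image(n); cv2.imwrite('pics/'+f,im[:,:,::-1]); return im
def ray(n,u,v):
    c=bot.get_calibration(n);K=np.array(c['K'])
    d=np.array([(u-K[0,2])/K[0,0],(v-K[1,2])/K[1,1]]);s=d.copy()
    for _ in range(20): s=d/(1+c['k1']*(s@s))
    Rm=R.from_euler('xyz',c['orientation']).as_matrix()
    return np.array(c['xyz']),Rm@np.array([s[0],-s[1],-1])
def at(n,u,v,z):
    o,d=ray(n,u,v);return (o+d*(z-o[2])/d[2]).round(1)
def px(n,p):
    c=bot.get_calibration(n);K=np.array(c['K']);Rm=R.from_euler('xyz',c['orientation']).as_matrix()
    q=Rm.T@(np.array(p)-c['xyz']);s=np.array([q[0],-q[1]])/-q[2];s=s*(1+c['k1']*(s@s))
    return (K[:2,:2]@s+K[:2,2]).round(1)
E
python3 - <<'E'
from h import *
for n in ['scene','top']:
    pic(n,n+'1.png'); c=bot.get_calibration(n); print(n,np.round(c['xyz']),np.round(c['orientation'],2))
    for t in ['slab_roller','lever_grip','roller_nip','guide_slat','rib_wood','cutter_ring','cone_pack','cup_green']:
        print(n,t,[(np.round(d['centre'],1).tolist(),round(d['confidence'],2)) for d in bot.spot_point(n,t)[:2]])
s=bot.observe();print(s['eef_pos'],s['ee_rot'],s['time_s'],s['force'])
E
```

```text
scene [165. 839. 591.] [ 1.05 -0.01 -2.65]
scene slab_roller [([543.2, -10.5, -2.8], 0.89)]
scene lever_grip [([433.6, 78.5, 177.5], 0.79), ([602.8, 59.7, 60.2], 0.26)]
scene roller_nip [([544.5, -8.5, 57.8], 0.67)]
scene guide_slat [([496.8, -188.7, 57.6], 0.64)]
scene rib_wood [([583.7, -179.5, 61.2], 0.67)]
scene cutter_ring []
scene cone_pack [([515.1, 319.1, -1.1], 0.58)]
scene cup_green [([580.7, 385.8, -0.7], 0.63)]
top [ 372.   82. 1023.] [ 0.2   0.01 -1.55]
top slab_roller [([543.9, -10.1, 0.1], 0.64)]
top lever_grip [([432.0, 77.6, 178.4], 0.59)]
top roller_nip [([582.0, 385.0, 2.1], 0.72)]
top guide_slat [([497.0, -193.3, 62.8], 0.73), ([543.0, -8.9, -1.2], 0.66)]
top rib_wood [([581.1, -180.0, 57.2], 0.66)]
top cutter_ring [([601.0, 65.4, 60.3], 0.61)]
top cone_pack [([507.0, 319.1, 1.0], 0.76), ([582.5, -179.5, 59.2], 0.24)]
top cup_green [([579.8, 383.9, -0.3], 0.94)]
[ 248.96702688 -627.37973672  238.72025658] [-3.14158113e+00  2.97788648e-05  3.77821046e-01] 0.9 [-0.23802375  0.20161628 -0.68163619]
```

View pics/scene1.png

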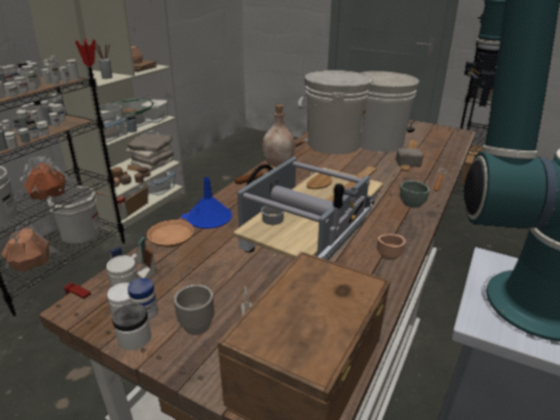

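View pics/top1.png

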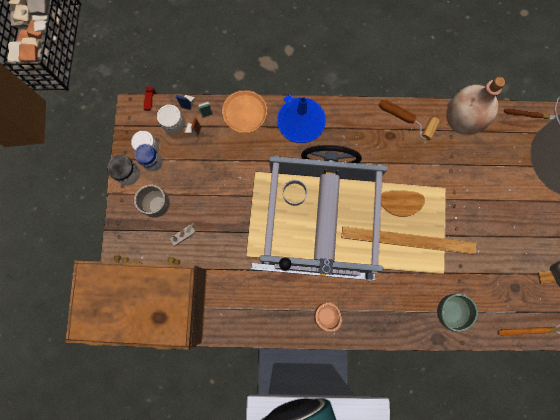

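```bash
python3 - <<'E'
from h import *
im=cv2.imread('pics/top1.png')[145:290,238:438]
cv2.imwrite('pics/crop1.png',cv2.resize(im,None,fx=4,fy=4,interpolation=cv2.INTER_CUBIC))
for p in [(254,173),(445,187),(444,272),(248,257)]: print(p,at('top',*p,60))
for p in [(342,234),(476,247)]: print(p,at('top',*p,68))
print(at('top',285,264,204))
E
```

```text
(254, 173) [648.3 154.4  60. ]
(445, 187) [ 623.4 -283.8   60. ]
(444, 272) [ 429.9 -271.5   60. ]
(248, 257) [455.6 161.7  60. ]
(342, 234) [509.6 -45.1  68. ]
(476, 247) [ 485.4 -343.5   68. ]
[431.4  80.1 204. ]
```

View pics/crop1.png

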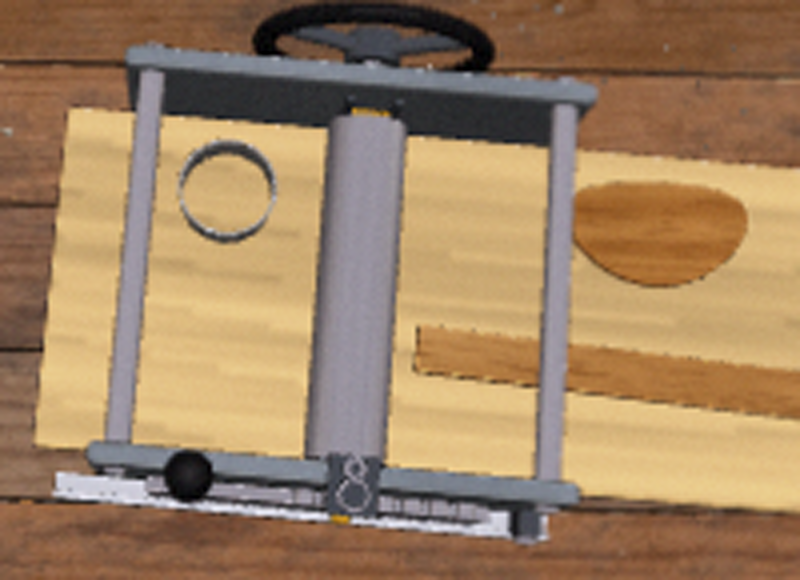

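The top picture shows the roller (crop column ~355), the black grip at (188,475), the housing by the near frame at (350,485), and the slat's leading end at (415,350). The detections agree with the given sizes. Slab roller yaw is about -0.058, and grip local y is about 82. Moving now.

Call:
{"fn": "servo_tool", "kwargs": {
  "rows": [
    {"hand": 0,"dp": [28,-29.5,0],"roll": -0.114},
    {"hand": 0,"dp": [56,-59,0],"roll": -0.227},
    {"hand": 0,"dp": [84,-88.5,0],"roll": -0.341},
    {"hand": 0,"dp": [112,-118,0],"roll": -0.454},
    {"hand": 0,"dp": [140,-147.5,0],"roll": -0.568},
    {"hand": 0,"dp": [168,-177,0],"roll": -0.681},
    {"hand": 0,"dp": [196,-206,0],"roll": -0.795},
    {"hand": 0,"dp": [224,-236,0],"roll": -0.908},
    {"hand": 0,"dp": [252,-265,0],"roll": -1.022},
    {"hand": 0,"dp": [280,-295,0],"roll": -1.135}
  ]
}}

```text
time_s: 1.73
eef_pos: [400.8, -248.2, 239.1]
ee_rot: [3.141, 0.001, 1.518]
force: [1.2, 0.3, -0.1]
gripper_width: 0.265
gripper_force: 0.0
```

```bash
python3 - <<'E'
from h import *
print(bot.observe()['eef_pos'],bot.observe()['ee_rot'])
o=np.array([543.5,-10]);y=-.058;A=np.array([[np.cos(y),-np.sin(y)],[np.sin(y),np.cos(y)]])
loc=lambda p:(A.T@(np.array(p[:2])-o)).round(1)
for p in [(325.5,262),(325.5,266),(324.3,269)]: print(p,loc(at('top',*p,160)))
print('frame bars',loc(at('top',369.5,268,145)),loc(at('top',368.5,275,160)))
print('grip',loc(at('top',285,264,204)))
print('slat',loc(at('top',342,226.5,68)),loc(at('top',342,238,68)))
E
```

```text
[ 400.80092352 -248.19422527  239.08224533] [3.14058728e+00 5.43589128e-04 1.51796690e+00]
(325.5, 262) [-103.9    4.1]
(325.5, 266) [-111.8    3.6]
(324.3, 269) [-117.8    5.7]
frame bars [-108.  -86.] [-123.1  -81.8]
grip [-117.1   83.5]
slat [-15.  -36.1] [-40.7 -37.4]
```

Call:
{"fn": "servo_tool", "kwargs": {
  "rows": [
    {"hand": 0,"dp": [40,1.4,0],"roll": 0},
    {"hand": 0,"dp": [80,2.8,0],"roll": 0},
    {"hand": 0,"dp": [120,4.2,0],"roll": 0},
    {"hand": 0,"dp": [160,5.6,0],"roll": 0},
    {"hand": 0,"dp": [200,7,0],"roll": 0},
    {"hand": 0,"dp": [240,8.4,0],"roll": 0},
    {"hand": 0,"dp": [280,9.8,0],"roll": 0},
    {"hand": 0,"dp": [320,11.2,0],"roll": 0},
    {"hand": 0,"dp": [360,12.5,0],"roll": 0},
    {"hand": 0,"dp": [367,13,0],"roll": 0}
  ]
}}

```text
time_s: 2.57
eef_pos: [434.7, 120.8, 239.2]
ee_rot: [3.141, -0.003, 1.518]
force: [0.3, 0.3, -0.2]
gripper_width: 0.006
gripper_force: 0.0
```

Call:
{"fn": "servo_tool", "kwargs": {
  "rows": [
    {"hand": 0,"dp": [0,0,25],"roll": 0},
    {"hand": 0,"dp": [0,0,50],"roll": 0},
    {"hand": 0,"dp": [0,0,68],"roll": 0},
    {"hand": 0,"dp": [0,0,68],"roll": 0},
    {"hand": 0,"dp": [0,0,68],"roll": 0}
  ]
}}

```text
time_s: 2.98
eef_pos: [433.8, 115.1, 170.0]
ee_rot: [-3.139, 0.001, 1.513]
force: [0.4, 0.4, -0.2]
gripper_width: 0.003
gripper_force: 0.0
```

```bash
cat >> h.py <<'E'
o=np.array([543.5,-10]);yw=-.058;A=np.array([[np.cos(yw),-np.sin(yw)],[np.sin(yw),np.cos(yw)]])
loc=lambda p:(A.T@(np.array(p[:2])-o)).round(1)
wor=lambda p:(A@np.array(p)+o).round(1)
def st():
    s=bot.observe();p=s['eef_pos'];f=np.array(s['force']);print('loc',loc(p),'z',round(p[2],1),'rot',np.round(s['ee_rot'],3),'Floc',(A.T@f[:2]).round(1),round(f[2],1),'t',s['time_s'])
def sp(n,t):
    return [(loc(d['centre']).tolist(),round(d['centre'][2]),round(d['confidence'],2)) for d in bot.spot_point(n,t)[:2]]
E
python3 - <<'E'
from h import *
st(); im=pic('scene','s2.png'); cv2.imwrite('pics/s2c.png',cv2.resize(im[150:260,220:420,::-1],None,fx=4,fy=4,interpolation=cv2.INTER_CUBIC)); print(sp('scene','lever_grip'))
E
```

```text
loc [-116.8  118.5] z 170.0 rot [-3.139e+00  1.000e-03  1.513e+00] Floc [0.4 0.4] -0.2 t 2.9833
[]
```

View pics/s2c.png

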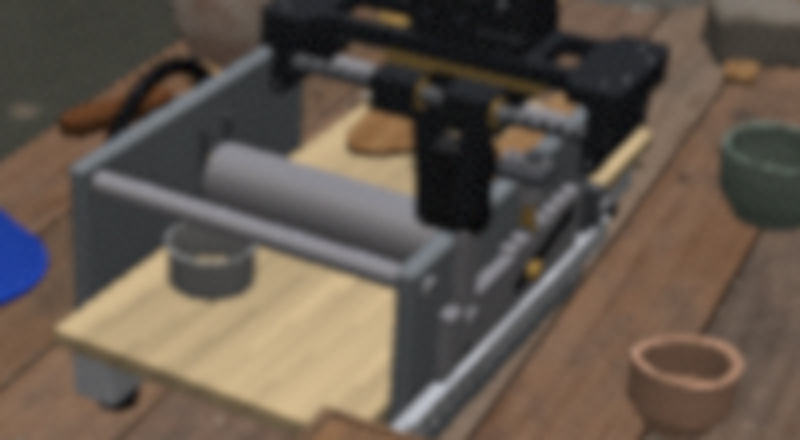

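The shut fingers (crop ~455,170) hang over the near frame on the grip's +y side. Pushing toward zero.

Call:
{"fn": "servo_tool", "kwargs": {
  "rows": [
    {"hand": 0,"dp": [-4,0,0],"roll": 0},
    {"hand": 0,"dp": [-8,0,0],"roll": 0},
    {"hand": 0,"dp": [-11,0,0],"roll": 0},
    {"hand": 0,"dp": [-13,0,0],"roll": 0},
    {"hand": 0,"dp": [-15,0,0],"roll": 0},
    {"hand": 0,"dp": [-17,0,0],"roll": 0},
    {"hand": 0,"dp": [-18,0,0],"roll": 0}
  ]
}}

```text
time_s: 3.67
eef_pos: [434.0, 99.2, 171.3]
ee_rot: [3.141, -0.004, 1.512]
force: [0.2, 6.6, 0.1]
gripper_width: 0.006
gripper_force: 3.6
```

Call:
{"fn": "servo_tool", "kwargs": {
  "rows": [
    {"hand": 0,"dp": [-1,0,0],"roll": 0},
    {"hand": 0,"dp": [-2,0,0],"roll": 0},
    {"hand": 0,"dp": [-3,0,0],"roll": 0},
    {"hand": 0,"dp": [-3,0,0],"roll": 0}
  ]
}}

```text
time_s: 4.0
eef_pos: [433.7, 94.9, 171.1]
ee_rot: [3.141, -0.001, 1.513]
force: [0.3, 3.3, 2.3]
gripper_width: 0.005
gripper_force: 1.1
```

Call:
{"fn": "servo_tool", "kwargs": {
  "rows": [
    {"hand": 0,"dp": [-1,0,0],"roll": 0},
    {"hand": 0,"dp": [-2,0,0],"roll": 0},
    {"hand": 0,"dp": [-3,0,0],"roll": 0},
    {"hand": 0,"dp": [-3,0,0],"roll": 0}
  ]
}}

```text
time_s: 4.33
eef_pos: [432.9, 91.1, 170.3]
ee_rot: [-3.141, 0.001, 1.513]
force: [0.2, 0.5, 0.1]
gripper_width: 0.004
gripper_force: 0.0
```

Call:
{"fn": "servo_tool", "kwargs": {
  "rows": [
    {"hand": 0,"dp": [-2,0,0],"roll": 0},
    {"hand": 0,"dp": [-4,0,0],"roll": 0},
    {"hand": 0,"dp": [-5,0,0],"roll": 0},
    {"hand": 0,"dp": [-6,0,0],"roll": 0},
    {"hand": 0,"dp": [-6,0,0],"roll": 0}
  ]
}}

```text
time_s: 4.75
eef_pos: [432.9, 86.3, 170.6]
ee_rot: [-3.141, -0.001, 1.512]
force: [-0.5, 3.6, -0.5]
gripper_width: 0.01
gripper_force: 1.9
```

Call:
{"fn": "servo_tool", "kwargs": {
  "rows": [
    {"hand": 0,"dp": [-1,0,0],"roll": 0},
    {"hand": 0,"dp": [-2,0,0],"roll": 0},
    {"hand": 0,"dp": [-2,0,0],"roll": 0}
  ]
}}

```text
time_s: 5.0
eef_pos: [432.8, 84.9, 170.6]
ee_rot: [-3.141, -0.003, 1.512]
force: [0.1, 7.1, -1.2]
gripper_width: 0.004
gripper_force: 3.4
```

Call:
{"fn": "servo_tool", "kwargs": {
  "rows": [
    {"hand": 0,"dp": [-1,0,0],"roll": 0},
    {"hand": 0,"dp": [-2,0,0],"roll": 0},
    {"hand": 0,"dp": [-2,0,0],"roll": 0}
  ]
}}

```text
time_s: 5.25
eef_pos: [432.8, 84.7, 170.7]
ee_rot: [-3.142, -0.006, 1.512]
force: [0.2, 12.7, -1.7]
gripper_width: 0.003
gripper_force: 6.7
```

Call:
{"fn": "servo_tool", "kwargs": {
  "rows": [
    {"hand": 0,"dp": [-1,0,0],"roll": 0},
    {"hand": 0,"dp": [-2,0,0],"roll": 0},
    {"hand": 0,"dp": [-2,0,0],"roll": 0}
  ]
}}

```text
time_s: 5.5
eef_pos: [432.7, 84.5, 170.8]
ee_rot: [3.142, -0.01, 1.511]
force: [1.3, 20.0, -2.8]
gripper_width: 0.005
gripper_force: 10.0
```

Zero stop confirmed by 20 N with no further motion, at the predicted place. Going round to the other side.

Call:
{"fn": "servo_tool", "kwargs": {
  "rows": [
    {"hand": 0,"dp": [8,0,0],"roll": 0},
    {"hand": 0,"dp": [18,0,0],"roll": 0},
    {"hand": 0,"dp": [18,0,-25],"roll": 0},
    {"hand": 0,"dp": [18,0,-50],"roll": 0},
    {"hand": 0,"dp": [18,0,-52],"roll": 0},
    {"hand": 0,"dp": [-12,0,-52],"roll": 0},
    {"hand": 0,"dp": [-42,0,-52],"roll": 0},
    {"hand": 0,"dp": [-54,0,-52],"roll": 0},
    {"hand": 0,"dp": [-54,0,-52],"roll": 0},
    {"hand": 0,"dp": [-54,0,-52],"roll": 0}
  ]
}}

```text
time_s: 6.33
eef_pos: [429.3, 25.4, 222.3]
ee_rot: [-3.141, 0.0, 1.511]
force: [-0.1, -0.1, -0.3]
gripper_width: 0.008
gripper_force: 0.0
```

```bash
python3 - <<'E'
from h import *
st()
im=pic('scene','s3.png'); print(sp('scene','lever_grip')); print(sp('top','lever_grip'))
E
```

```text
loc [-116.1   28.7] z 222.3 rot [-3.141  0.     1.511] Floc [-0.1 -0.1] -0.3 t 6.3333
[([-116.7, 72.5], 177, 0.7)]
[([-116.4, 81.0], 178, 0.59)]
```

Call:
{"fn": "servo_tool", "kwargs": {
  "rows": [
    {"hand": 0,"dp": [0,0,25],"roll": 0},
    {"hand": 0,"dp": [0,0,50],"roll": 0},
    {"hand": 0,"dp": [3,0,51],"roll": 0},
    {"hand": 0,"dp": [7,0,51],"roll": 0},
    {"hand": 0,"dp": [11,0,51],"roll": 0},
    {"hand": 0,"dp": [14,0,51],"roll": 0},
    {"hand": 0,"dp": [16,0,51],"roll": 0},
    {"hand": 0,"dp": [18,0,51],"roll": 0},
    {"hand": 0,"dp": [18,0,51],"roll": 0}
  ]
}}

```text
time_s: 7.23
eef_pos: [431.1, 44.3, 172.6]
ee_rot: [3.14, -0.0, 1.513]
force: [0.2, -0.3, -0.3]
gripper_width: 0.004
gripper_force: 0.0
```

Call:
{"fn": "servo_tool", "kwargs": {
  "rows": [
    {"hand": 0,"dp": [1,0,0],"roll": 0},
    {"hand": 0,"dp": [2,0,0],"roll": 0},
    {"hand": 0,"dp": [2,0,0],"roll": 0}
  ]
}}

```text
time_s: 7.48
eef_pos: [430.9, 45.4, 172.1]
ee_rot: [3.141, 0.001, 1.513]
force: [-0.0, -2.7, 2.1]
gripper_width: 0.004
gripper_force: 1.2
```

Call:
{"fn": "servo_tool", "kwargs": {
  "rows": [
    {"hand": 0,"dp": [1,0,0],"roll": 0},
    {"hand": 0,"dp": [2,0,0],"roll": 0},
    {"hand": 0,"dp": [3,0,0],"roll": 0},
    {"hand": 0,"dp": [4,0,0],"roll": 0},
    {"hand": 0,"dp": [4,0,0],"roll": 0}
  ]
}}

```text
time_s: 7.9
eef_pos: [431.2, 49.0, 172.1]
ee_rot: [3.141, 0.002, 1.513]
force: [-0.7, -4.8, 2.3]
gripper_width: 0.005
gripper_force: 2.3
```

Call:
{"fn": "servo_tool", "kwargs": {
  "rows": [
    {"hand": 0,"dp": [1,0,0],"roll": 0},
    {"hand": 0,"dp": [2,0,0],"roll": 0},
    {"hand": 0,"dp": [2,0,0],"roll": 0}
  ]
}}

```text
time_s: 8.15
eef_pos: [431.1, 52.2, 171.7]
ee_rot: [3.141, -0.001, 1.512]
force: [1.1, -1.0, 0.2]
gripper_width: 0.003
gripper_force: 0.6
```

Call:
{"fn": "servo_tool", "kwargs": {
  "rows": [
    {"hand": 0,"dp": [1,0,0],"roll": 0},
    {"hand": 0,"dp": [1,0,0],"roll": 0}
  ]
}}

```text
time_s: 8.32
eef_pos: [430.6, 53.5, 171.3]
ee_rot: [-3.141, -0.001, 1.513]
force: [1.5, 0.0, -0.0]
gripper_width: 0.005
gripper_force: 0.0
```

First click. On to the second (contact ~59.4, crest ~66.4).

Call:
{"fn": "servo_tool", "kwargs": {
  "rows": [
    {"hand": 0,"dp": [2,0,0],"roll": 0},
    {"hand": 0,"dp": [4,0,0],"roll": 0},
    {"hand": 0,"dp": [6,0,0],"roll": 0},
    {"hand": 0,"dp": [8,0,0],"roll": 0},
    {"hand": 0,"dp": [9,0,0],"roll": 0},
    {"hand": 0,"dp": [9,0,0],"roll": 0}
  ]
}}

```text
time_s: 8.82
eef_pos: [431.2, 60.5, 171.5]
ee_rot: [-3.141, 0.004, 1.514]
force: [-1.2, -6.1, 0.7]
gripper_width: 0.004
gripper_force: 3.4
```

Call:
{"fn": "servo_tool", "kwargs": {
  "rows": [
    {"hand": 0,"dp": [1,0,0],"roll": 0},
    {"hand": 0,"dp": [2,0,0],"roll": 0},
    {"hand": 0,"dp": [2,0,0],"roll": 0}
  ]
}}

```text
time_s: 9.07
eef_pos: [431.4, 62.9, 171.5]
ee_rot: [-3.141, 0.002, 1.513]
force: [1.0, -4.2, 1.0]
gripper_width: 0.006
gripper_force: 2.4
```

Call:
{"fn": "servo_tool", "kwargs": {
  "rows": [
    {"hand": 0,"dp": [1,0,0],"roll": 0},
    {"hand": 0,"dp": [2,0,0],"roll": 0},
    {"hand": 0,"dp": [2,0,0],"roll": 0}
  ]
}}

```text
time_s: 9.32
eef_pos: [431.6, 66.2, 171.5]
ee_rot: [-3.141, -0.001, 1.513]
force: [-0.9, -0.4, -0.7]
gripper_width: 0.004
gripper_force: 0.6
```

Call:
{"fn": "servo_tool", "kwargs": {
  "rows": [
    {"hand": 0,"dp": [1,0,0],"roll": 0},
    {"hand": 0,"dp": [1.5,0,0],"roll": 0},
    {"hand": 0,"dp": [1.5,0,0],"roll": 0}
  ]
}}

```text
time_s: 9.57
eef_pos: [432.1, 67.8, 171.9]
ee_rot: [3.141, -0.001, 1.513]
force: [0.2, -0.1, 0.5]
gripper_width: 0.003
gripper_force: 0.0
```

Call:
{"fn": "servo_tool", "kwargs": {
  "rows": [
    {"hand": 0,"dp": [1,0,0],"roll": 0},
    {"hand": 0,"dp": [2,0,0],"roll": 0},
    {"hand": 0,"dp": [3,0,0],"roll": 0},
    {"hand": 0,"dp": [3,0,0],"roll": 0}
  ]
}}

```text
time_s: 9.9
eef_pos: [432.1, 70.5, 171.8]
ee_rot: [3.141, -0.0, 1.513]
force: [0.4, 0.5, -0.1]
gripper_width: 0.005
gripper_force: 0.0
```

Call:
{"fn": "servo_tool", "kwargs": {
  "rows": [
    {"hand": 0,"dp": [1,0,0],"roll": 0},
    {"hand": 0,"dp": [2,0,0],"roll": 0},
    {"hand": 0,"dp": [3,0,0],"roll": 0},
    {"hand": 0,"dp": [4,0,0],"roll": 0},
    {"hand": 0,"dp": [4,0,0],"roll": 0}
  ]
}}

```text
time_s: 10.32
eef_pos: [432.2, 73.6, 171.7]
ee_rot: [-3.141, 0.002, 1.513]
force: [0.3, -4.7, 0.2]
gripper_width: 0.001
gripper_force: 2.3
```

Contact in notch 2 as predicted (73.4). Now the third, crest ~80.4.

Call:
{"fn": "servo_tool", "kwargs": {
  "rows": [
    {"hand": 0,"dp": [1,0,0],"roll": 0},
    {"hand": 0,"dp": [2,0,0],"roll": 0},
    {"hand": 0,"dp": [3,0,0],"roll": 0},
    {"hand": 0,"dp": [3,0,0],"roll": 0}
  ]
}}

```text
time_s: 10.65
eef_pos: [432.4, 76.4, 171.7]
ee_rot: [-3.142, 0.002, 1.513]
force: [0.3, -5.2, -0.2]
gripper_width: 0.005
gripper_force: 2.7
```

Call:
{"fn": "servo_tool", "kwargs": {
  "rows": [
    {"hand": 0,"dp": [1,0,0],"roll": 0},
    {"hand": 0,"dp": [2,0,0],"roll": 0},
    {"hand": 0,"dp": [2,0,0],"roll": 0}
  ]
}}

```text
time_s: 10.9
eef_pos: [432.6, 79.4, 171.7]
ee_rot: [3.142, -0.0, 1.513]
force: [0.3, -2.4, -0.0]
gripper_width: 0.005
gripper_force: 1.1
```

Call:
{"fn": "servo_tool", "kwargs": {
  "rows": [
    {"hand": 0,"dp": [1,0,0],"roll": 0},
    {"hand": 0,"dp": [1,0,0],"roll": 0}
  ]
}}

```text
time_s: 11.07
eef_pos: [432.7, 80.8, 171.7]
ee_rot: [3.142, -0.001, 1.513]
force: [0.5, -0.7, -0.7]
gripper_width: 0.008
gripper_force: 0.2
```

Call:
{"fn": "servo_tool", "kwargs": {
  "rows": [
    {"hand": 0,"dp": [1,0,0],"roll": 0},
    {"hand": 0,"dp": [1,0,0],"roll": 0},
    {"hand": 0,"dp": [1,0,0],"roll": 0}
  ]
}}

```text
time_s: 11.32
eef_pos: [432.6, 81.6, 171.7]
ee_rot: [-3.141, -0.001, 1.513]
force: [0.5, -0.9, -0.6]
gripper_width: 0.007
gripper_force: 0.0
```

Call:
{"fn": "servo_tool", "kwargs": {
  "rows": [
    {"hand": 0,"dp": [1,0,0],"roll": 0},
    {"hand": 0,"dp": [2,0,0],"roll": 0},
    {"hand": 0,"dp": [2,0,0],"roll": 0}
  ]
}}

```text
time_s: 11.57
eef_pos: [432.8, 83.5, 171.8]
ee_rot: [3.141, -0.0, 1.513]
force: [0.1, 0.6, 0.4]
gripper_width: 0.003
gripper_force: 0.0
```

Call:
{"fn": "servo_tool", "kwargs": {
  "rows": [
    {"hand": 0,"dp": [-8,0,0],"roll": 0},
    {"hand": 0,"dp": [-20,0,0],"roll": 0},
    {"hand": 0,"dp": [-20,0,-25],"roll": 0},
    {"hand": 0,"dp": [-20,0,-50],"roll": 0},
    {"hand": 0,"dp": [-30,0,-60],"roll": 0},
    {"hand": 0,"dp": [-70,8,-60],"roll": 0},
    {"hand": 0,"dp": [-110,16,-60],"roll": 0},
    {"hand": 0,"dp": [-150,24,-60],"roll": 0},
    {"hand": 0,"dp": [-190,32,-60],"roll": 0},
    {"hand": 0,"dp": [-230,40,-60],"roll": 0}
  ]
}}

```text
time_s: 12.4
eef_pos: [458.8, -151.5, 231.6]
ee_rot: [3.141, 0.001, 1.513]
force: [1.3, -0.0, 0.1]
gripper_width: 0.004
gripper_force: 0.0
```

Call:
{"fn": "servo_tool", "kwargs": {
  "rows": [
    {"hand": 0,"dp": [-40,5,0],"roll": 0},
    {"hand": 0,"dp": [-80,10,0],"roll": 0},
    {"hand": 0,"dp": [-120,15,0],"roll": 0},
    {"hand": 0,"dp": [-160,20,0],"roll": 0},
    {"hand": 0,"dp": [-200,25,0],"roll": 0},
    {"hand": 0,"dp": [-236,30,0],"roll": 0},
    {"hand": 0,"dp": [-236,30,0],"roll": 0},
    {"hand": 0,"dp": [-236,30,0],"roll": 0}
  ]
}}

```text
time_s: 13.07
eef_pos: [474.4, -388.3, 230.6]
ee_rot: [-3.14, -0.001, 1.51]
force: [0.8, 0.5, -0.2]
gripper_width: 0.002
gripper_force: 0.0
```

```bash
python3 - <<'E'
from h import *
st()
print('slat rear far corner, from top1', loc(at('top',476,247,68)))
for n in ['top','scene']:
    im=pic(n,n+'4.png'); print([sp(n,t) for t in ['lever_grip','guide_slat','slab_roller']])
im=cv2.imread('pics/top4.png')[145:295,240:490]
cv2.imwrite('pics/top4c.png',cv2.resize(im,None,fx=3.2,fy=3.2,interpolation=cv2.INTER_CUBIC))
E
```

```text
loc [ -47.1 -381.7] z 230.6 rot [-3.14e+00 -1.00e-03  1.51e+00] Floc [0.8 0.6] -0.2 t 13.0667
slat rear far corner, from top1 [ -38.7 -336.3]
[[], [([-33.9, -183.5], 63, 0.65)], [([1.7, 2.0], -1, 0.89)]]
[[([-116.9, 112.4], 177, 0.65), ([53.2, 69.6], 62, 0.53)], [([-35.5, -185.6], 58, 0.82)], [([0.9, 2.1], 0, 0.89)]]
```

View pics/top4c.png

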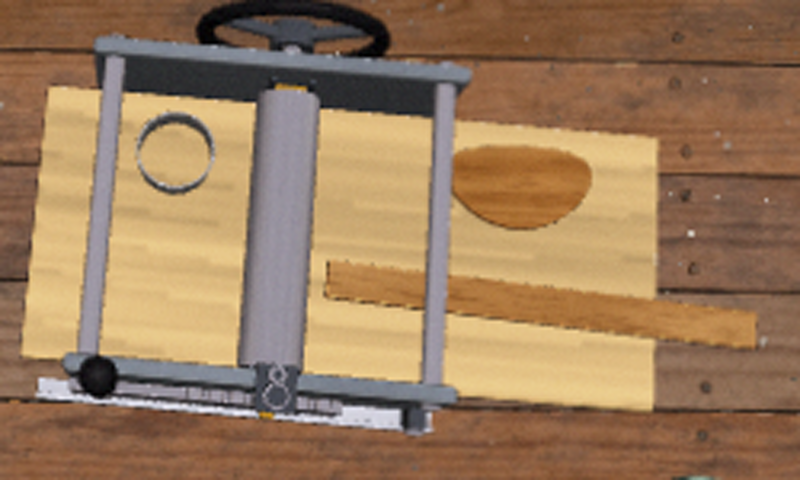

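The lever sits in the third notch (grip local y 112 against 111 expected). The slat's leading end mid is at crop (327,280) and its rear end mid at (755,330), local y about -36 and -336. I'm lowering behind it.

Call:
{"fn": "servo_tool", "kwargs": {
  "rows": [
    {"hand": 0,"dp": [0,5,35],"roll": 0.04},
    {"hand": 0,"dp": [0,5,70],"roll": 0.04},
    {"hand": 0,"dp": [0,5,105],"roll": 0.04},
    {"hand": 0,"dp": [0,5,140],"roll": 0.04},
    {"hand": 0,"dp": [0,5,160],"roll": 0.04},
    {"hand": 0,"dp": [0,5,167],"roll": 0.04},
    {"hand": 0,"dp": [0,5,167],"roll": 0.04},
    {"hand": 0,"dp": [0,5,167],"roll": 0.04}
  ]
}}

```text
time_s: 14.13
eef_pos: [481.4, -386.4, 65.7]
ee_rot: [3.141, 0.001, 1.473]
force: [0.1, -0.9, 0.2]
gripper_width: 0.008
gripper_force: 0.0
```

```bash
python3 - <<'E'
from h import *
st()
E
```

```text
loc [ -40.2 -379.4] z 65.7 rot [3.141e+00 1.000e-03 1.473e+00] Floc [ 0.1 -0.9] 0.2 t 14.1333
```

Call:
{"fn": "servo_tool", "kwargs": {
  "rows": [
    {"hand": 0,"dp": [5,-1,2],"roll": 0},
    {"hand": 0,"dp": [11,-1,2],"roll": 0},
    {"hand": 0,"dp": [17,-1,2],"roll": 0},
    {"hand": 0,"dp": [22,-1,2],"roll": 0},
    {"hand": 0,"dp": [26,-1,2],"roll": 0},
    {"hand": 0,"dp": [30,-1,2],"roll": 0},
    {"hand": 0,"dp": [33,-1,2],"roll": 0},
    {"hand": 0,"dp": [36,-1,2],"roll": 0},
    {"hand": 0,"dp": [40,-1,2],"roll": 0}
  ]
}}

```text
time_s: 14.88
eef_pos: [483.8, -346.5, 62.9]
ee_rot: [3.141, 0.001, 1.473]
force: [-0.1, -0.3, 0.3]
gripper_width: 0.003
gripper_force: 0.4
```

```bash
python3 - <<'E'
from h import *
st()
E
```

```text
loc [ -40.1 -339.4] z 62.9 rot [3.141e+00 1.000e-03 1.473e+00] Floc [-0.1 -0.3] 0.3 t 14.8833
```

Call:
{"fn": "servo_tool", "kwargs": {
  "rows": [
    {"hand": 0,"dp": [6,0,-0.5],"roll": 0},
    {"hand": 0,"dp": [12,0,-0.5],"roll": 0},
    {"hand": 0,"dp": [18,0,-0.5],"roll": 0},
    {"hand": 0,"dp": [24,0,-0.5],"roll": 0},
    {"hand": 0,"dp": [30,0,-0.5],"roll": 0},
    {"hand": 0,"dp": [35,0,-0.5],"roll": 0},
    {"hand": 0,"dp": [39,0,-0.5],"roll": 0},
    {"hand": 0,"dp": [42,0,-0.5],"roll": 0},
    {"hand": 0,"dp": [45,0,-0.5],"roll": 0},
    {"hand": 0,"dp": [45,0,-0.5],"roll": 0}
  ]
}}

```text
time_s: 15.72
eef_pos: [487.9, -300.9, 63.1]
ee_rot: [-3.141, -0.001, 1.473]
force: [-0.0, 0.3, -0.7]
gripper_width: 0.003
gripper_force: 0.0
```

```bash
python3 - <<'E'
from h import *
st()
im=pic('top','t5.png'); print(sp('top','guide_slat'))
im=im[145:295,240:490,::-1]
cv2.imwrite('pics/t5c.png',cv2.resize(im,None,fx=3.2,fy=3.2,interpolation=cv2.INTER_CUBIC))
E
```

```text
loc [ -38.6 -293.6] z 63.1 rot [-3.141e+00 -1.000e-03  1.473e+00] Floc [-0.   0.3] -0.7 t 15.7167
[([-30.8, -131.5], 60, 0.74)]
```

View pics/t5c.png

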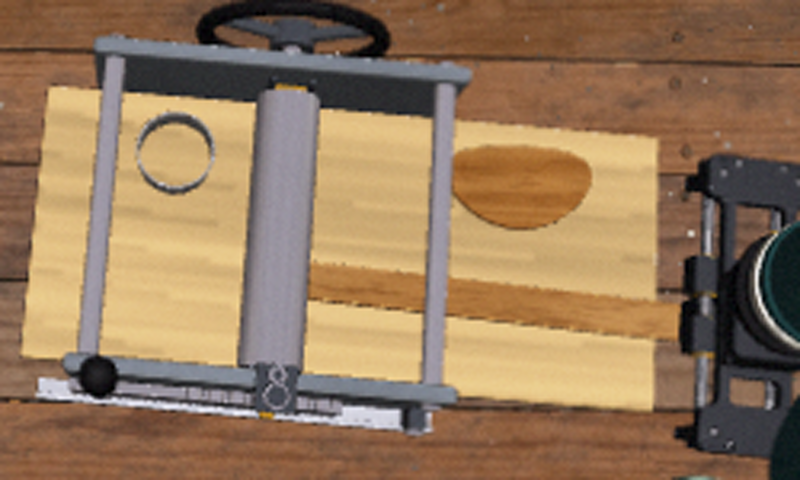

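The slat goes straight under the roller at (310,282), and the other things are unmoved.

Call:
{"fn": "servo_tool", "kwargs": {
  "rows": [
    {"hand": 0,"dp": [5,0,0],"roll": 0},
    {"hand": 0,"dp": [10,0,0],"roll": 0},
    {"hand": 0,"dp": [15,0,0],"roll": 0},
    {"hand": 0,"dp": [20,0,0],"roll": 0},
    {"hand": 0,"dp": [24,0,0],"roll": 0},
    {"hand": 0,"dp": [27,0,0],"roll": 0},
    {"hand": 0,"dp": [28,0,0],"roll": 0},
    {"hand": 0,"dp": [28,0,0],"roll": 0}
  ]
}}

```text
time_s: 16.48
eef_pos: [490.7, -273.3, 63.2]
ee_rot: [-3.141, -0.0, 1.473]
force: [0.8, 0.7, -0.3]
gripper_width: 0.005
gripper_force: 0.0
```

```bash
python3 - <<'E'
from h import *
st()
im=pic('top','t6.png'); print(sp('top','guide_slat'),sp('top','roller_nip'))
pic('scene','s6.png'); print(sp('scene','guide_slat'),sp('scene','lever_grip'),sp('scene','roller_nip'))
im=im[190:250,270:370,::-1]
cv2.imwrite('pics/t6c.png',cv2.resize(im,None,fx=8,fy=8,interpolation=cv2.INTER_CUBIC))
E
```

```text
loc [ -37.4 -265.9] z 63.2 rot [-3.141 -0.     1.473] Floc [0.7 0.8] -0.3 t 16.4833
[([-32.5, -104.8], 59, 0.7)] [([-2.7, 0.9], 61, 0.63), ([54.1, 75.6], 61, 0.42)]
[([-34.6, -103.8], 59, 0.69)] [([-114.5, 113.2], 178, 0.7)] [([-0.6, -0.3], 61, 0.81)]
```

View pics/t6c.png

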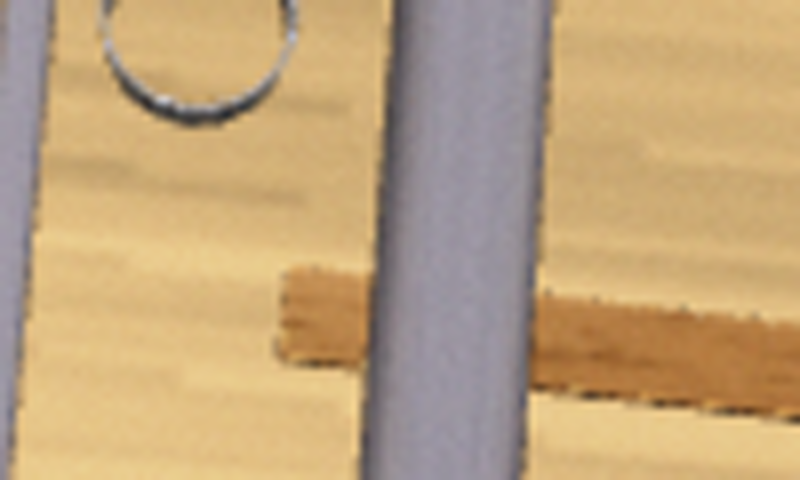

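```bash
python3 - <<'E'
from h import *
print(loc(at('top',305.25,229.25,68)),loc(at('top',326.75,229.3,91.5)),loc(at('top',316.6,229.3,91.5)))
E
```

```text
[-27.3  44.7] [-27.6  -0.7] [-29.3  21.1]
```

Leading end is about 45 mm past the roller's middle, so I push 7 mm more and retreat.

Call:
{"fn": "servo_tool", "kwargs": {
  "rows": [
    {"hand": 0,"dp": [2,0,0],"roll": 0},
    {"hand": 0,"dp": [4,0,0],"roll": 0},
    {"hand": 0,"dp": [6,0,0],"roll": 0},
    {"hand": 0,"dp": [7,0,0],"roll": 0},
    {"hand": 0,"dp": [7,0,0],"roll": 0},
    {"hand": 0,"dp": [4,0,0],"roll": 0},
    {"hand": 0,"dp": [-5,0,0],"roll": 0},
    {"hand": 0,"dp": [-25,0,0],"roll": 0},
    {"hand": 0,"dp": [-45,0,-10],"roll": 0},
    {"hand": 0,"dp": [-55,0,-40],"roll": 0}
  ]
}}

```text
time_s: 17.67
eef_pos: [482.0, -328.6, 99.1]
ee_rot: [-3.134, -0.004, 1.472]
force: [-0.6, -0.1, 0.5]
gripper_width: 0.001
gripper_force: 0.0
```

Call:
{"fn": "servo_tool", "kwargs": {
  "rows": [
    {"hand": 0,"dp": [-30,0,-35],"roll": 0},
    {"hand": 0,"dp": [-55,0,-70],"roll": 0},
    {"hand": 0,"dp": [-60,0,-100],"roll": 0},
    {"hand": 0,"dp": [-60,0,-100],"roll": 0},
    {"hand": 0,"dp": [-60,0,-100],"roll": 0}
  ]
}}

```text
time_s: 18.08
eef_pos: [480.6, -391.0, 206.6]
ee_rot: [3.136, 0.004, 1.471]
force: [1.0, 0.3, -0.9]
gripper_width: 0.005
gripper_force: 0.0
```

```bash
python3 - <<'E'
from h import *
st()
im=pic('top','t7.png'); print(sp('top','guide_slat'),sp('top','rib_wood'),sp('top','cutter_ring'))
pic('scene','s7.png'); print(sp('scene','guide_slat'),sp('scene','lever_grip'))
im=im[145:295,240:440,::-1]
cv2.imwrite('pics/t7c.png',cv2.resize(im,None,fx=4,fy=4,interpolation=cv2.INTER_CUBIC))
E
```

```text
loc [ -40.7 -384. ] z 206.6 rot [3.136 0.004 1.471] Floc [1.  0.4] -0.9 t 18.0833
[([-31.0, -98.4], 59, 0.78), ([12.9, 393.1], -1, 0.52)] [([47.0, -166.8], 57, 0.95)] [([52.1, 75.7], 60, 0.69)]
[([-33.4, -97.5], 58, 0.76)] [([-114.6, 115.4], 176, 0.74)]
```

View pics/t7c.png

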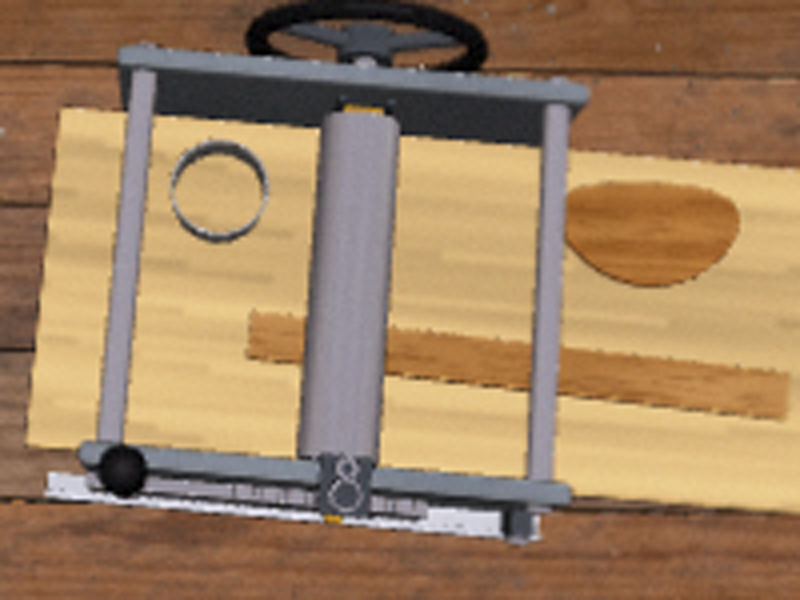

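The slat's leading end at (249,334) is about 51 mm past the roller's middle. The lever is at the third notch, and the ring and rib are untouched.

```bash
python3 -c "
from rig import bot
print(bot.sign_off())"
```

```text
the job is handed in; nothing more can be done
None
```

I pushed the lever back to the zero stop, then out click by click to the third notch without passing it; the slat now sticks out about 51 mm past the roller's middle, and I handed the job in at about 18 s.

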